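# Shut the tilt-out bin and snap its safety hook onto the pin

## Robot

A 7-joint arm with a two-finger parallel gripper is mounted at the origin on the work surface. World frame = base frame: x ahead of the robot, y to its left, z up, the work surface at z = 0. Lengths are in mm, angles in rad, forces in N, time in s.
With the tool pointing down it reaches from about 425 to 875 mm from the base axis. Payload 9.9 kg.
Tool frame: the origin (TCP) lies at the very end of the fingers, on their centre line; the grasp point (between the pads) lies 19 mm behind it (manip.tcp_to_grasp is the distance from the TCP to the grasp point, in mm); z points along the fingers, y is the line along which they close (so a half turn about z gives the same grasp; the last joint's range is limited). The gripper opens to 85 mm and grips with 20 to 120 N. Pads are 22 mm wide; open, the fingers measure 114 mm over their backs; the gripper's body (76 mm by 85 mm) begins 54 mm behind the grasp point. The pads swing forward as they close: fully open they stand 13 mm farther back than shut.
Start: joints at [-1.403, 0.576, 0.025, 1.437, -0.015, 1.129, -0.057], TCP at [168.167, 653.719, 231.289] pointing down, gripper open.
Joint ranges: [-2.76, 2.76], [-0.34, 2.15], [-1.52, 1.57], [0.19, 2.46], [-1.09, 4.23], [0.17, 1.99], [-2.82, 2.82]. Speed limits (rad/s): [2.22, 2.22, 3.01, 3.01, 3.14, 3.14, 3.14].

## Interface

Orientations are given as a rotation vector (axis times angle).
In Python, from workcell import manip, capture, ticket, cut_out gives the robot as it stands.
- The arm moves only by the shell command python3 -m jog 'ROWS' [FORCE]. ROWS is a JSON object of lists of equal length, an entry for each row: "linear": the shift along the tool's x, y, z in m, a list of three; "twist": the turn about the tool's z in degrees; "gripper": the finger opening in m, from 0 to 0.0854. A call has 1 to 8 rows; each row shifts and turns the commanded pose from where the row before left it, along the tool's axes as they then stand; what a row does not reach is not made up. A row lasts 1/12 s, in which the tool goes at most 41.7 mm and 7.16 degrees, less where a joint would pass 70% of its speed; a pose out of reach is approached as far as the arm can. A call with a gripper value outside its range is refused whole. The fingers move at their own pace and stop on an object; FORCE is the grip in N (left out, the last holds). Time passes only in rows, so rows that do not move let the fingers close. It gives the time, the measured TCP pose, the force, the opening and the grip force at its end, in the units of the state.
- manip.state(): the state, without advancing time (a new reading comes with each control period).
- capture(name): name is "side" or "top" or "wrist"; returns a dict with "frame" (480x640x3 uint8, red, green, blue), "fx", "fy", "cx", "cy" (pixels), "k1" (the pictures are not rectified: a ray, as slopes to the right and down, at radius r is drawn at 1 + k1 r^2 times it, then the intrinsics apply), "world_to_cam" (4x4, takes a point from world to camera coordinates). Camera axes: x right, y down, z forward; pixel columns grow to the right and rows downward; lengths in mm; the calibration is good to about 2 mm. A picture is of the moment at which its call begins. There is no depth.
- ticket.sign_off(): hands the job in; it is judged then, once.
Trained networks look in a picture, given as the dict that the camera call returned (one of the last four; its "shot" number tells which), for a name from the list of things; names that differ only in an ending like _2 or _b are one class to them, and where a whole thing is asked for, a point or a joint stands for the part that bears it (a point fixed in the world has none). Each returns a list of dicts, best first, with "p" (0 to 1); they miss things now and then, are a little off and sometimes report something else, mostly with a low value. They report only what shows in the picture. A call takes as long as a camera call.
- cut_out(picture, query): "mask" (480x640 bool, what is visible of it) and "location" ([row, column] in pixels, amid what is visible of it).
The state is a dict: "t": time; "qpos": joint angles; "dq": joint speeds; "joint_torque": joint torques, N m; "eef_pos": TCP position; "ee_rot": TCP orientation; "contact_force": force on the tool from outside, world axes, zero at the start; "ft_torque": the same for the moment, N m; "width": finger opening in mm; "gripper_force": force on a finger pad.
Only numpy, scipy, OpenCV 4.12 (cv2) and the standard library are available. Lean on these libraries where they do the work, as an engineer would, in place of code of your own. Each camera call takes 0.05 s, during which the arm holds its last target. There are 200 camera calls.

## Task

Push the half-open tilt-out bin fully shut, then swing the raised hook arm over onto the pin on top of the bin and press it down until the pin is fully home in the hook and the sprung latch has flipped shut behind it. Keep it pressed home with about 10 N (a kilogram's weight) for a good second, never pressing hook on pin with more than 25 N, then let go, leaving the bin shut and hooked. Do not disturb the chess queen, farmhouse, pine tree or measuring gauge.

Things in the scene. Friction and masses are not known exactly. Their poses are not given: they have to be found in the camera images.
- housing: White plastic housing of the tilt-out bin, fixed: an open-fronted box 150 deep (x) x 260 wide (y) x 177 high mm. Origin: centre of its underside; +x points from the open front to the back, z up; it may stand turned about z. A steel clevis on top carries the hook arm's hinge, whose axis runs along the housing's y at x = +25, z = 218 mm.
- bin (a joint): Tilt of the grey plastic bin (rad). 0 = shut against its stop; it grows to 0.6 as its top tips out of the front (housing's -x). Hinge along y at housing x = -75, z = 12 mm. Its upright front panel, 236 wide (y) x 6 mm thick, centred on the hinge line, reaches 150 mm up from the hinge. The bin stays where it is left; 1 to 5 N near the top moves it.
- pin_block: Steel bracket in the middle of the bin panel's top edge; moves with the bin. Origin: its underside's centre, axes as the housing's when shut. Two lugs 78 mm high, 42 mm apart, carry a 12 mm pin along y in a slot; the pin's axis lies 44 to 68 mm above the origin (varies, not measured). Rubber-sprung: after the first 3 N it gives down 1 mm per 12 N.
- hook (a joint): Angle of the dark steel hook arm (rad). 0 = level, pointing to the housing's -x (front), its mouth home on a pin 56 mm above pin_block's origin; grows as the arm is raised (-0.25 to 1.5). Fully home it reads -0.14 to +0.13, by the pin's height. Stiff hinge: the arm stays where it is left; 1 to 3 N at the head moves it.
- hook_head: Dark steel hook head at the arm's end, 14 mm wide (y), mouth down when the arm is level. Origin: where the pin's axis lies when fully home, 100 mm from the arm's hinge axis; axes as the housing's when level. The throat ends 6 mm above the origin; the jaws reach 30 to 34 mm below it, 22 mm apart inside.
- press_plate (a point): Middle of the flat upper face of the press block, 30 x 30 x 20 mm, on the hook head's back, 38 mm above the head's origin (head's z): the place to push the hook from. Axes as the head's.
- latch (a joint): Angle of the small aluminium latch flap (18 x 10 x 3 mm) that bars the hook's mouth 24 mm below the head's origin (rad). 0 = shut (sprung), 1.5 = folded right in. It opens inwards only: pressing the head on the pin with up to about 12 N folds it in past 1.2, and it flips back to 0 behind the pin once the pin is within about 5 mm of fully home.
- queen: Bystander: black ebony chess queen, 96 mm tall, foot 38 mm across. Origin: centre of its underside.
- farmhouse: Bystander: brown resin model farmhouse, 70 x 95 x 73 mm high. Origin: centre of its underside.
- pine: Bystander: small grey plastic pine tree on a round base 36 mm across, 85 mm tall. Origin: centre of its underside.
- gauge: Bystander: silver aluminium sliding measuring gauge lying flat, 160 mm long (x), 12 mm high. Origin: underside, middle of its beam.

How it is judged (in metres and radians):
On the way, in this order (a step that is already met when the one before it is completed fails the run):
1. the bin is pushed fully shut while the hook is still raised (value of joint bin below 0.02 rad and value of joint hook above 0.4 rad), for 0.2 s.
2. the hook is pressed home on the pin with 5 to 18 N, latch shut behind the pin (contact force between hook_head and pin_block between 5 and 18 N and value of joint each of hook, latch below 0.15 rad and value of joint bin below 0.03 rad), for 0.8 s.
At the end, for the whole second after the job is handed in: The bin is shut (within 0.03 rad), the hook arm is down (below 0.16 rad) with the pin home in the hook and the latch shut (below 0.15 rad) behind it, all at rest (value of joint bin below 0.03 rad and value of joint hook below 0.16 rad and value of joint latch below 0.15 rad and linear speed of each of hook_head, pin_block below 0.01 m/s); the robot touches nothing.
It fails at once if hook pressed on the pin with more than 25 N (contact force between hook_head and pin_block above 25 N).
It fails at once if a bystander is moved more than 15 mm or tipped (distance of any of queen, farmhouse, pine, gauge from where it was at the start of the episode above 0.015 m or angle between any of queen, pine's own z axis and vertical above 0.3 rad).
It also fails if it takes over 70 s, if anything falls off the work surface, if the arm or the gripper's body presses on something with over 40 N, if the wrist force passes 120 N, or if a joint passes its speed limit or range.

## Working session

There is one attempt and no reset: what is moved stays moved. The work goes in short steps, Python scripts to look and compute and a shell command to move; the robot and the scene stay as the last step left them, time stands still between calls to the robot, and variables do not carry over. Pictures are saved under pics/ and viewed, at most 10 in all, crops included, and the job is handed in when it is done.

```bash
mkdir -p pics; ls
python3 - <<'E'
from workcell import manip,capture,cut_out
import cv2,numpy as np
print(manip.state())
ims=[]
for n in("side","top"):
    c=capture(n); ims.append(c["frame"]); print(n,c["fx"],c["fy"],c["cx"],c["cy"],c["k1"],np.round(c["world_to_cam"],4).tolist())
    for q in["housing","pin_block","hook_head","press_plate","queen","farmhouse","pine","gauge"]:
        r=cut_out(c,q); print(q,[(round(x["p"],2),[round(float(v)) for v in x["location"]],int(x["mask"].sum())) for x in r[:2]])
    cv2.imwrite(f"pics/{n}1.png",c["frame"][:,:,::-1])
E
```

```text
pics
{'t': 0.0, 'qpos': array([-1.40280974,  0.57651142,  0.02480949,  1.43791209, -0.01497787,
        1.12899766, -0.05652482]), 'dq': array([-0.00048769, -0.0015219 , -0.00161342, -0.00036749, -0.0008557 ,
       -0.00061687,  0.00155857]), 'joint_torque': array([ 1.14145532e-04, -7.65762377e+01,  2.25100815e+00, -2.85958833e+01,
        1.54835824e-02,  1.28084316e-02, -2.87537273e-05]), 'eef_pos': array([168.03467576, 653.28109963, 230.45435132]), 'ee_rot': array([-3.94371922e-01, -3.11661879e+00,  2.57607182e-03]), 'contact_force': array([0.19275309, 0.42675886, 0.1258199 ]), 'ft_torque': array([ 0.01941863,  0.03859154, -0.05187543]), 'gripper_force': 0.0, 'width': 85.34630675999713}
side 443.31490651369256 443.31490651369256 317.18265185007556 233.04107071830913 0.03221248764990592 [[-0.7735, -0.6338, 0.0, 493.7972], [-0.409, 0.4991, -0.7639, 358.6573], [0.4842, -0.5909, -0.6453, 591.8293], [0.0, 0.0, 0.0, 1.0]]
housing [(0.74, [289, 311], 6321), (0.62, [270, 277], 20707)]
pin_block [(0.76, [259, 343], 849)]
hook_head [(0.58, [179, 298], 1157)]
press_plate [(0.96, [183, 296], 1213)]
queen [(0.64, [385, 226], 841), (0.28, [185, 295], 1123)]
farmhouse [(0.61, [223, 364], 321)]
pine [(0.68, [429, 262], 901)]
gauge [(0.78, [256, 417], 659), (0.32, [290, 310], 6501)]
top 502.37519958575365 502.37519958575365 319.16342165858936 241.84748935679983 -0.1446128141043028 [[0.0795, -0.9968, -0.0014, -20.6232], [-0.9668, -0.0767, -0.2436, 655.5343], [0.2427, 0.0207, -0.9699, 1088.5194], [0.0, 0.0, 0.0, 1.0]]
housing [(0.88, [239, 293], 10690)]
pin_block [(0.67, [287, 293], 301), (0.31, [231, 289], 478)]
hook_head [(0.57, [229, 290], 408)]
press_plate [(0.96, [230, 289], 521)]
queen [(0.82, [265, 210], 198)]
farmhouse [(0.49, [288, 293], 315)]
pine [(0.61, [306, 209], 236)]
gauge [(0.71, [311, 403], 616)]
```

View pics/side1.png

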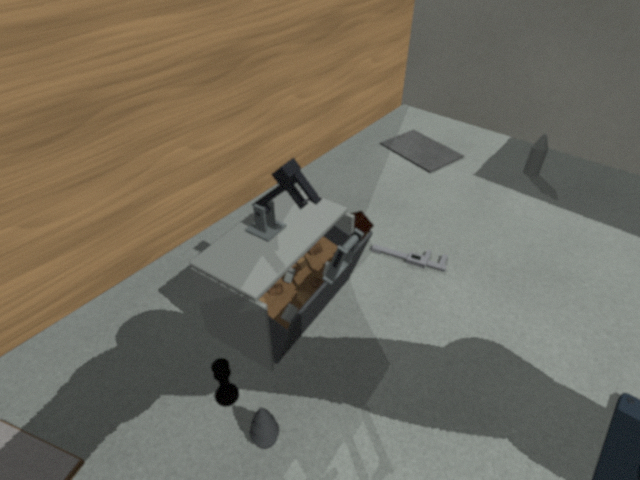

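View pics/top1.png

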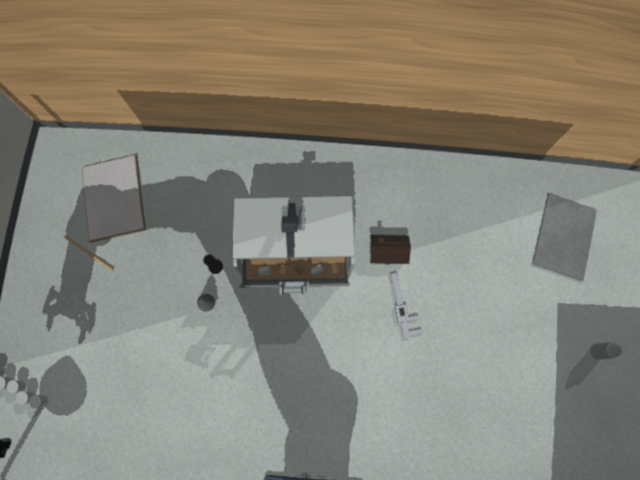

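Side view: housing at (270,270), hook raised with its head at (295,183), pin block (343,259); queen (226,385) and pine (262,430) on the near side, farmhouse behind at (362,222). The top view shows the lid corners at about (235,198), (353,197), (354,257) and (233,258).

```bash
cat > h.py <<'E'
import numpy as np,cv2
from workcell import manip,capture,cut_out
def ray(c,u,v):
    p=cv2.undistortPoints(np.array([[[u,v]]],float),np.array([[c["fx"],0,c["cx"]],[0,c["fy"],c["cy"]],[0,0,1]]),np.array([c["k1"],0,0,0,0]))[0,0]
    T=c["world_to_cam"];R=T[:3,:3]
    return -R.T@T[:3,3], R.T@np.array([p[0],p[1],1])
def atz(c,u,v,z):
    o,d=ray(c,u,v); return o+d*(z-o[2])/d[2]
def proj(c,X):
    T=c["world_to_cam"];p=T[:3,:3]@np.asarray(X,float)+T[:3,3];x,y=p[:2]/p[2]
    s=1+c["k1"]*(x*x+y*y);return np.array([c["fx"]*x*s+c["cx"],c["fy"]*y*s+c["cy"]])
def tri(a,b):
    A=np.zeros((3,3));B=np.zeros(3)
    for o,d in(a,b):
        d=d/np.linalg.norm(d);P=np.eye(3)-np.outer(d,d);A+=P;B+=P@o
    return np.linalg.solve(A,B)
E
python3 - <<'E'
from h import *
from workcell import manip
c=capture("top");s=capture("side")
m=cut_out(c,"housing")[0]["mask"].astype(np.uint8)
r=cv2.minAreaRect(cv2.findNonZero(m));print(r)
for u,v in [(235,198),(353,197),(354,257),(233,258)]+cv2.boxPoints(r).tolist(): print(np.round([u,v]),np.round(atz(c,u,v,177)))
for u,v in[(192,262),(322,197),(351,210),(254,295)]: print("side",u,v,np.round(atz(s,u,v,177)))
for q in["pin_block","press_plate","queen","pine","farmhouse"]:
    a=cut_out(c,q)[0]["location"];b=cut_out(s,q)[0]["location"]
    print(q,np.round(tri(ray(c,a[1],a[0]),ray(s,b[1],b[0]))))
a=atz(c,390,248,73);print("farm",a)
R=cv2.Rodrigues(manip.state()["ee_rot"])[0];print(R.round(3))
big=cv2.resize(s["frame"][140:300,190:390],(800,640));cv2.imwrite("pics/sc.png",big[:600,:,::-1])
E
```

```text
((293.4999694824219, 244.5), (96.99998474121094, 120.99998474121094), 90.0)
[235 198] [715. 221. 177.]
[353 197] [738. -36. 177.]
[354 257] [604. -47. 177.]
[233 258] [581. 209. 177.]
[233. 196.] [720. 226. 177.]
[354. 196.] [740. -38. 177.]
[354. 293.] [527. -52. 177.]
[233. 293.] [507. 200. 177.]
side 192 262 [707. 222. 177.]
side 322 197 [660. -41. 177.]
side 351 210 [595. -42. 177.]
side 254 295 [584. 209. 177.]
pin_block [527.  75. 189.]
press_plate [619.  81. 288.]
queen [587. 284.  34.]
pine [495. 292.  25.]
farmhouse [ 640. -145.   58.]
farm [ 655.43739938 -135.08110827   73.        ]
[[-0.968  0.249  0.   ]
 [ 0.249  0.968 -0.   ]
 [-0.    -0.    -1.   ]]
```

View pics/sc.png

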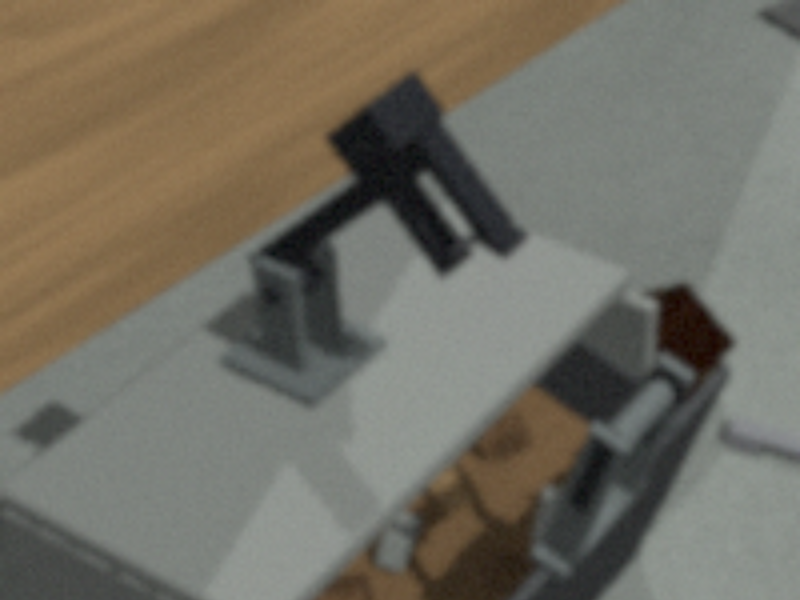

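Crop: the press block is at crop (400,110), the hook arm is raised about 0.5 rad, and the bracket with its pin is at crop (610,450) on the tilted panel. The housing centre is about (663,87) with a yaw of about 0.089. I'll align, close the gripper and go in front of the left part of the panel.

```bash
python3 -m jog '{"linear":[[0,0,0],[0,0,0],[0,0,0],[-0.018,-0.037,0],[-0.018,-0.037,0],[-0.018,-0.037,0],[-0.018,-0.037,0],[-0.018,-0.037,0]],"twist":[-6.5,-6.5,-6.5,0,0,0,0,0],"gripper":[0,0,0,0,0,0,0,0]}' 30; python3 -m jog '{"linear":[[-0.018,-0.037,0],[-0.018,-0.037,0],[-0.018,-0.037,0],[-0.018,-0.037,0],[-0.018,-0.037,0],[-0.018,-0.037,0],[-0.018,-0.037,0],[0,0,0]],"twist":[0,0,0,0,0,0,0,0],"gripper":[0,0,0,0,0,0,0,0]}'
```

```text
t: 2.22
eef_pos: [274.9, 475.6, 231.4]
ee_rot: [-0.139, 3.138, 0.0]
contact_force: [2.2, 0.5, -0.1]
width: 0.2
gripper_force: 0.0
t: 2.88
eef_pos: [426.7, 222.5, 231.7]
ee_rot: [-0.122, 3.137, -0.005]
contact_force: [-0.7, -0.4, 0.6]
width: -0.1
gripper_force: 0.0
```

```bash
python3 -m jog '{"linear":[[-0.017,-0.035,0],[-0.017,-0.035,0],[0,0,0.03],[0,0,0.035],[0,0,0.035],[0,0,0],[0,0,0]],"twist":[0,0,0,0,0,0,0],"gripper":[0,0,0,0,0,0,0]}'
python3 - <<'E'
from h import *
from workcell import capture
s=capture("side")
cv2.imwrite("pics/s2.png",cv2.resize(s["frame"][130:430,130:480],(700,600))[:,:,::-1])
E
```

```text
t: 3.47
eef_pos: [461.8, 163.6, 130.7]
ee_rot: [0.139, -3.135, 0.002]
contact_force: [0.4, -0.6, 1.1]
width: -0.3
gripper_force: 0.0
```

View pics/s2.png

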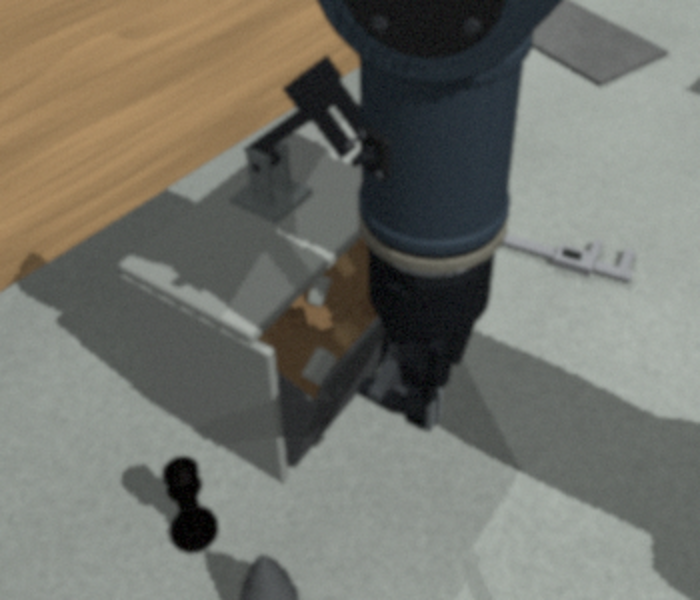

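The fingers, at (400,400) in the crop, stand in front of the panel, clear of the queen and pine. Pushing now.

```bash
python3 -m jog '{"linear":[[-0.015,0,0],[-0.015,0,0],[-0.015,0,0],[-0.015,0,0],[-0.01,0,0]],"twist":[0,0,0,0,0],"gripper":[0,0,0,0,0]}';  python3 -m jog '{"linear":[[-0.01,0,0],[-0.005,0,0],[0,0,0]],"twist":[0,0,0],"gripper":[0,0,0]}'
```

```text
t: 3.93
eef_pos: [534.2, 170.8, 134.0]
ee_rot: [-0.139, 3.135, 0.002]
contact_force: [-2.1, -0.2, 2.8]
width: 0.1
gripper_force: 1.4
t: 4.18
eef_pos: [548.7, 171.6, 132.1]
ee_rot: [-0.139, 3.136, 0.001]
contact_force: [0.0, 0.1, 0.7]
width: -0.0
gripper_force: 0.0
```

```bash
python3 -m jog '{"linear":[[-0.005,0,0],[-0.005,0,0]],"twist":[0,0],"gripper":[0,0]}';  python3 -m jog '{"linear":[[-0.003,0,0],[-0.003,0,0]],"twist":[0,0],"gripper":[0,0]}';python3 -m jog '{"linear":[[-0.002,0,0],[-0.002,0,0]],"twist":[0,0],"gripper":[0,0]}'
```

```text
t: 4.35
eef_pos: [556.7, 172.3, 131.5]
ee_rot: [0.139, -3.137, 0.0]
contact_force: [-17.9, -0.5, 9.0]
width: -0.2
gripper_force: 13.7
t: 4.52
eef_pos: [556.5, 172.3, 130.7]
ee_rot: [0.14, -3.125, 0.003]
contact_force: [-35.9, -2.9, 29.4]
width: -0.1
gripper_force: 18.4
t: 4.68
eef_pos: [556.4, 172.3, 130.5]
ee_rot: [0.141, -3.118, 0.004]
contact_force: [-47.3, -4.8, 37.1]
width: -0.1
gripper_force: 24.4
```

```bash
python3 -m jog '{"linear":[[0.004,0,0],[0,0,0],[0,0,0],[0.01,0,0],[0.025,0,0],[0.035,0,0],[0.03,0.04,-0.03],[0,0.04,-0.04]],"twist":[0,0,0,0,0,0,0,0],"gripper":[0,0,0,0,0,0,0,0]}';  python3 -m jog '{"linear":[[0,0.04,-0.035],[0,0.04,-0.035],[0,0.04,-0.035],[0,0.04,0],[0,0,0]],"twist":[0,0,0,0,0],"gripper":[0,0,0,0,0]}'
python3 - <<'E'
from h import *
from workcell import capture
c=capture("top");s=capture("side")
P={}
for q in["pin_block","hook_head","press_plate"]:
    A=cut_out(c,q);B=cut_out(s,q)
    if A and B:
        a=A[0]["location"];b=B[0]["location"];P[q]=tri(ray(c,a[1],a[0]),ray(s,b[1],b[0]));print(q,A[0]["p"],B[0]["p"],np.round(P[q]))
a=cv2.resize(s["frame"][150:310,180:380],(500,400),interpolation=cv2.INTER_CUBIC);b=cv2.resize(c["frame"][180:300,230:360],(300,277));
im=np.zeros((400,800,3),np.uint8);im[:,:500]=a;im[:277,500:]=b
cv2.imwrite("pics/s3.png",im[:,:,::-1])
E
```

```text
t: 5.35
eef_pos: [461.5, 219.7, 180.6]
ee_rot: [0.135, -3.131, 0.007]
contact_force: [0.7, 1.5, -0.9]
width: -0.4
gripper_force: 0.0
t: 5.77
eef_pos: [453.2, 365.3, 266.1]
ee_rot: [-0.153, 3.136, 0.011]
contact_force: [-1.2, 0.6, -0.3]
width: 0.4
gripper_force: 0.0
pin_block 0.8 0.63 [576.  80. 198.]
```

View pics/s3.png

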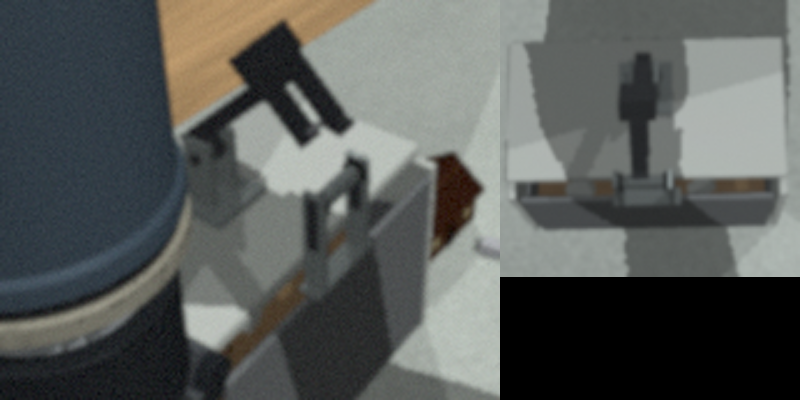

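Right inset: the panel lies flush along the front, and the pin block at (576,80) matches x_h = -75. The back edge at x≈727 gives a housing centre of about (652,86), because the roof is cut back at the front. So the bin is shut with the hook still raised at about 0.55. Next I go above the press plate.

```bash
python3 -m jog '{"linear":[[0,0,-0.04],[0,0,-0.04],[-0.017,-0.037,0],[-0.017,-0.037,0],[-0.017,-0.037,0],[-0.017,-0.037,0],[-0.017,-0.037,0],[-0.017,-0.037,0]],"twist":[0,0,0,0,0,0,0,0],"gripper":[0,0,0,0,0,0,0,0]}';  python3 -m jog '{"linear":[[-0.017,-0.037,0],[-0.017,-0.037,0],[0,0,0],[0,0,0]],"twist":[0,0,0,0],"gripper":[0,0,0,0]}'
python3 - <<'E'
from h import *
from workcell import capture,manip
s=capture("side");w=capture("wrist")
st=manip.state();print(st["eef_pos"],st["ee_rot"],st["contact_force"])
for n,c in(("side",s),("wrist",w)):
    for q in["pin_block","hook_head","press_plate"]:
        r=cut_out(c,q);print(n,q,[(round(x["p"],2),np.round(x["location"]),int(x["mask"].sum())) for x in r[:1]])
im=np.zeros((480,800,3),np.uint8);im[:,:400]=cv2.resize(s["frame"][60:324,200:420],(400,480));im[:300,400:]=cv2.resize(w["frame"],(400,300))
cv2.imwrite("pics/s4.png",im[:,:,::-1])
for th in(.45,.55,.65):
  x=-100*np.cos(th)+38*np.sin(th)+25;z=218+100*np.sin(th)+38*np.cos(th);X=[652+.996*x,86+.089*x,z];print(th,np.round(X),proj(s,X).round(),proj(w,X).round())
E
```

```text
t: 6.83
eef_pos: [577.0, 141.3, 344.7]
ee_rot: [-0.137, 3.138, 0.0]
contact_force: [0.3, -0.0, 0.2]
width: -0.1
gripper_force: 0.0
t: 7.17
eef_pos: [617.5, 69.2, 344.1]
ee_rot: [0.129, -3.138, 0.002]
contact_force: [-0.1, 0.2, -0.3]
width: -0.2
gripper_force: 0.0
[616.50785428  73.40703426 344.29982501] [ 1.38241331e-01 -3.13798989e+00 -1.03860186e-03] [ 0.12502656  0.90550561 -0.65570139]
side pin_block [(0.71, array([242., 317.]), 1009)]
side hook_head [(0.67, array([179., 296.]), 1184)]
side press_plate [(0.71, array([184., 295.]), 1270)]
wrist pin_block [(0.81, array([175., 332.]), 2708)]
wrist hook_head [(0.61, array([273., 350.]), 5575)]
wrist press_plate [(0.92, array([271., 347.]), 5679)]
0.45 [604.  82. 296.] [300. 183.] [342. 255.]
0.55 [612.  82. 303.] [295. 177.] [343. 276.]
0.65 [621.  83. 309.] [290. 171.] [343. 299.]
```

View pics/s4.png

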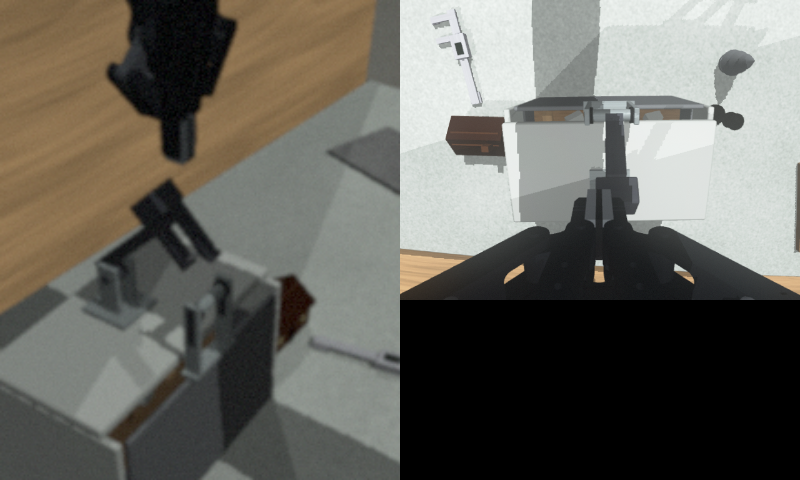

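Side: the fingers are above the press block. Wrist: the plate centre is near (346,310) px, so the hook is at about 0.67 rad and the plate at about (623,83,310). I shift 12 mm in x and 9 mm in y, lower, then follow the arc.

```bash
python3 -m jog '{"linear":[[-0.013,0.0085,0],[0,0,0],[0,0,0.02],[0,0,0.005],[0,0,0]],"twist":[0,0,0,0,0],"gripper":[0,0,0,0,0]}';  python3 -m jog '{"linear":[[0.004,0,0.004],[0.004,0,0.004],[0.004,0,0.004]],"twist":[0,0,0],"gripper":[0,0,0]}'; python3 -m jog '{"linear":[[0.004,0,0.004],[0.004,0,0.004],[0,0,0]],"twist":[0,0,0],"gripper":[0,0,0]}'
python3 - <<'E'
from h import *
from workcell import capture
s=capture("side")
cv2.imwrite("pics/s5.png",cv2.resize(s["frame"][100:300,220:400],(540,600))[:,:,::-1])
E
```

```text
t: 7.98
eef_pos: [625.5, 83.3, 322.1]
ee_rot: [0.14, -3.135, -0.002]
contact_force: [-17.4, -0.1, 27.0]
width: -0.0
gripper_force: 13.1
t: 8.23
eef_pos: [612.1, 82.0, 312.2]
ee_rot: [0.14, -3.134, -0.003]
contact_force: [-36.4, -1.8, 48.8]
width: -0.0
gripper_force: 23.9
t: 8.48
eef_pos: [607.7, 81.1, 299.8]
ee_rot: [0.14, -3.138, -0.0]
contact_force: [-0.1, -0.3, -0.0]
width: -0.0
gripper_force: 0.2
```

View pics/s5.png

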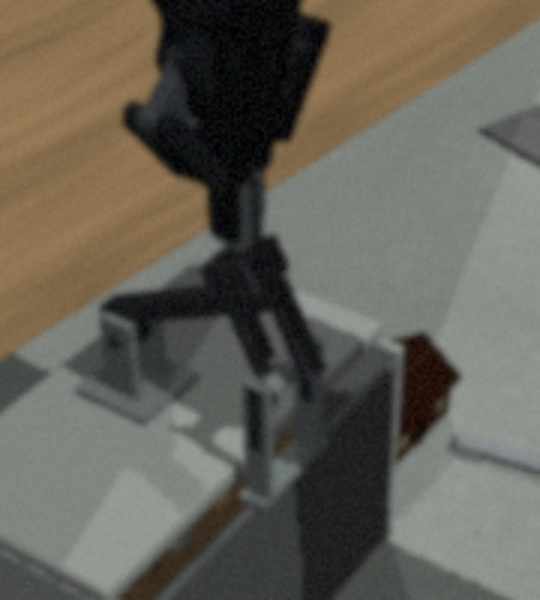

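The side crop shows the fingertip on the press block (240,250) and the jaws just above the pin between the lugs. Continuing in small steps, watching the force.

```bash
python3 -m jog '{"linear":[[0.003,0,0.002],[0.003,0,0.002],[0,0,0]],"twist":[0,0,0],"gripper":[0,0,0]}'; python3 -m jog '{"linear":[[0.003,0,0.002],[0.003,0,0.002],[0,0,0]],"twist":[0,0,0],"gripper":[0,0,0]}'; python3 -m jog '{"linear":[[0.002,0,0.002],[0,0,0]],"twist":[0,0],"gripper":[0,0]}'
```

```text
t: 8.78
eef_pos: [603.7, 80.6, 295.4]
ee_rot: [-0.139, 3.137, 0.0]
contact_force: [3.2, 0.0, 1.8]
width: -0.3
gripper_force: 1.1
t: 9.03
eef_pos: [598.1, 80.1, 291.9]
ee_rot: [-0.139, 3.136, 0.0]
contact_force: [4.0, 0.4, 1.9]
width: -0.1
gripper_force: 2.0
t: 9.2
eef_pos: [596.8, 80.0, 290.3]
ee_rot: [-0.139, 3.134, 0.0]
contact_force: [6.5, 0.7, 4.0]
width: 0.3
gripper_force: 2.8
```

```bash
python3 -m jog '{"linear":[[0.001,0,0.002],[0.001,0,0.002],[0,0,0]],"twist":[0,0,0],"gripper":[0,0,0]}'; python3 -m jog '{"linear":[[0.001,0,0.002],[0,0,0]],"twist":[0,0],"gripper":[0,0]}'; python3 -m jog '{"linear":[[0.001,0,0.002],[0,0,0]],"twist":[0,0],"gripper":[0,0]}'
```

```text
t: 9.45
eef_pos: [594.4, 79.7, 286.8]
ee_rot: [-0.139, 3.135, 0.001]
contact_force: [3.0, -0.4, 9.7]
width: -0.1
gripper_force: 4.8
t: 9.62
eef_pos: [593.1, 79.6, 284.9]
ee_rot: [-0.139, 3.135, 0.001]
contact_force: [1.4, 0.2, 8.9]
width: 0.1
gripper_force: 4.8
t: 9.78
eef_pos: [591.6, 79.4, 282.6]
ee_rot: [-0.139, 3.137, 0.0]
contact_force: [-0.5, -0.6, 10.6]
width: -0.1
gripper_force: 5.1
```

```bash
python3 -m jog '{"linear":[[0.001,0,0.0015],[0,0,0]],"twist":[0,0],"gripper":[0,0]}'; python3 -m jog '{"linear":[[0.001,0,0.0015],[0,0,0]],"twist":[0,0],"gripper":[0,0]}'; python3 -m jog '{"linear":[[0.001,0,0.0015],[0,0,0]],"twist":[0,0],"gripper":[0,0]}';python3 -m jog '{"linear":[[0.001,0,0.0015],[0,0,0]],"twist":[0,0],"gripper":[0,0]}'
```

```text
t: 9.95
eef_pos: [590.5, 79.3, 281.0]
ee_rot: [-0.139, 3.137, 0.0]
contact_force: [0.1, -0.9, 9.8]
width: -0.0
gripper_force: 4.5
t: 10.12
eef_pos: [589.5, 79.3, 279.4]
ee_rot: [-0.139, 3.137, 0.0]
contact_force: [0.8, 0.2, 9.1]
width: 0.1
gripper_force: 4.5
t: 10.28
eef_pos: [588.4, 79.2, 277.7]
ee_rot: [-0.139, 3.137, 0.0]
contact_force: [1.2, 0.1, 6.9]
width: -0.1
gripper_force: 3.6
t: 10.45
eef_pos: [587.2, 79.0, 275.9]
ee_rot: [-0.139, 3.138, 0.0]
contact_force: [1.5, 0.4, 3.8]
width: -0.1
gripper_force: 2.2
```

```bash
python3 -m jog '{"linear":[[0.001,0,0.0015],[0,0,0]],"twist":[0,0],"gripper":[0,0]}'; python3 -m jog '{"linear":[[0.001,0,0.0015],[0,0,0]],"twist":[0,0],"gripper":[0,0]}'; python3 -m jog '{"linear":[[0.0005,0,0.0015],[0,0,0]],"twist":[0,0],"gripper":[0,0]}';python3 -m jog '{"linear":[[0.0005,0,0.0015],[0,0,0]],"twist":[0,0],"gripper":[0,0]}'
```

```text
t: 10.62
eef_pos: [586.1, 78.9, 274.0]
ee_rot: [0.139, -3.138, 0.0]
contact_force: [0.1, -0.2, 2.4]
width: -0.5
gripper_force: 1.2
t: 10.78
eef_pos: [584.5, 78.8, 271.9]
ee_rot: [0.139, -3.137, 0.0]
contact_force: [0.3, -0.4, 0.4]
width: 0.1
gripper_force: 0.0
t: 10.95
eef_pos: [584.0, 78.9, 270.2]
ee_rot: [0.139, -3.137, 0.0]
contact_force: [0.7, -0.1, -0.0]
width: 0.2
gripper_force: 0.0
t: 11.12
eef_pos: [583.9, 78.9, 269.1]
ee_rot: [0.139, -3.138, 0.0]
contact_force: [-1.0, -0.5, -0.8]
width: -0.1
gripper_force: 0.0
```

```bash
python3 -m jog '{"linear":[[0,0,0.0015],[0,0,0]],"twist":[0,0],"gripper":[0,0]}'; python3 -m jog '{"linear":[[0,0,0.0015],[0,0,0]],"twist":[0,0],"gripper":[0,0]}'
python3 - <<'E'
from h import *
from workcell import capture
s=capture("side")
cv2.imwrite("pics/s6.png",cv2.resize(s["frame"][130:280,240:390],(600,600),interpolation=cv2.INTER_CUBIC)[:,:,::-1])
E
```

```text
t: 11.28
eef_pos: [584.1, 78.9, 267.9]
ee_rot: [0.139, -3.138, 0.0]
contact_force: [0.3, -0.5, 0.3]
width: -0.1
gripper_force: 0.3
t: 11.45
eef_pos: [583.9, 78.8, 267.0]
ee_rot: [0.139, -3.138, -0.0]
contact_force: [-3.1, -0.2, 7.2]
width: -0.4
gripper_force: 3.4
```

View pics/s6.png

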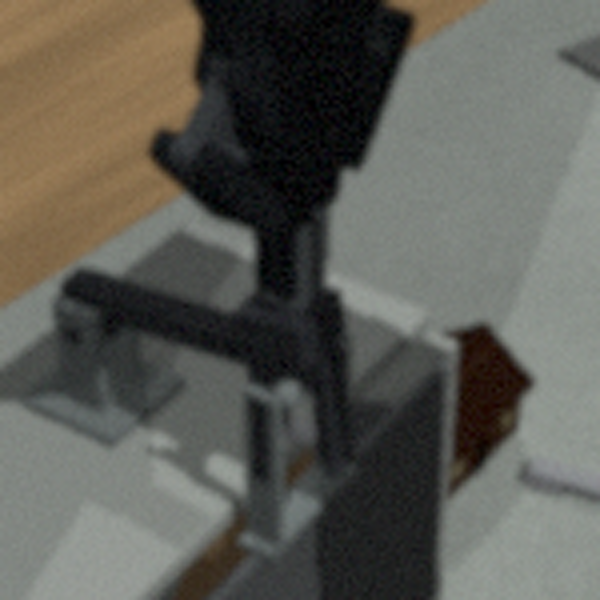

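Crop: the arm is near level with its head between the lugs at (300,380), and contact is back at 7 N. Pressing in 0.5 mm steps.

```bash
python3 -m jog '{"linear":[[0,0,0.0003],[0,0,0]],"twist":[0,0],"gripper":[0,0]}'; python3 -m jog '{"linear":[[0,0,0.0003],[0,0,0]],"twist":[0,0],"gripper":[0,0]}'
```

```text
t: 11.67
eef_pos: [584.0, 78.9, 267.0]
ee_rot: [-0.139, 3.138, 0.0]
contact_force: [-4.2, -0.3, 7.8]
width: 0.5
gripper_force: 4.0
t: 11.83
eef_pos: [583.9, 78.8, 266.9]
ee_rot: [-0.139, 3.138, 0.0]
contact_force: [-4.1, -0.1, 10.3]
width: 0.3
gripper_force: 4.7
```

```bash
python3 -m jog '{"linear":[[0.0004,0,0.0004],[0,0,0]],"twist":[0,0],"gripper":[0,0]}'; python3 -m jog '{"linear":[[0.0003,0,0.0003],[0,0,0]],"twist":[0,0],"gripper":[0,0]}'
```

```text
t: 12.0
eef_pos: [583.8, 78.8, 266.8]
ee_rot: [-0.139, 3.137, 0.001]
contact_force: [-4.8, -0.8, 11.6]
width: 0.0
gripper_force: 5.2
t: 12.17
eef_pos: [583.8, 78.8, 266.6]
ee_rot: [-0.139, 3.137, 0.001]
contact_force: [-2.6, -1.1, 12.1]
width: 0.0
gripper_force: 5.7
```

```bash
python3 -m jog '{"linear":[[0.0002,0,0.0003],[0,0,0],[0,0,0],[0,0,0],[0,0,0],[0,0,0],[0,0,0],[0,0,0]],"twist":[0,0,0,0,0,0,0,0],"gripper":[0,0,0,0,0,0,0,0]}'; python3 -m jog '{"linear":[[0,0,0],[0,0,0],[0,0,0],[0,0,0],[0,0,0],[0,0,0],[0,0,0],[0,0,0]],"twist":[0,0,0,0,0,0,0,0],"gripper":[0,0,0,0,0,0,0,0]}'
python3 - <<'E'
from h import *
w=capture("wrist");s=capture("side")
for n,c in(("w",w),("s",s)):
    for q in("latch","press_plate","pin_block","hook_head"):
        print(n,q,[(round(x["p"],2),np.round(x["location"]),int(x["mask"].sum())) for x in cut_out(c,q)[:1]])
E
```

```text
t: 12.83
eef_pos: [583.7, 78.8, 266.6]
ee_rot: [-0.139, 3.136, 0.001]
contact_force: [-3.6, -0.9, 13.5]
width: -0.2
gripper_force: 6.3
t: 13.5
eef_pos: [583.7, 78.8, 266.5]
ee_rot: [-0.139, 3.136, 0.001]
contact_force: [-3.3, 0.4, 13.5]
width: -0.1
gripper_force: 6.3
w latch []
w press_plate []
w pin_block [(0.84, array([254., 304.]), 4018)]
w hook_head [(0.68, array([283., 325.]), 68622)]
s latch []
s press_plate [(0.83, array([218., 320.]), 771)]
s pin_block [(0.97, array([253., 310.]), 634)]
s hook_head []
```

```bash
python3 -m jog '{"linear":[[0,0,0.0002],[0,0,0],[0,0,0],[0,0,0],[0,0,0],[0,0,0],[0,0,0],[0,0,0]],"twist":[0,0,0,0,0,0,0,0],"gripper":[0,0,0,0,0,0,0,0]}'; python3 -m jog '{"linear":[[0,0,0],[0,0,0],[0,0,0],[0,0,0],[0,0,-0.001],[0,0,-0.002],[0,0,-0.005],[0,0,-0.02]],"twist":[0,0,0,0,0,0,0,0],"gripper":[0,0,0,0,0,0,0,0]}'; python3 -m jog '{"linear":[[0,0,-0.03],[0,0,-0.03],[0,0.03,-0.02],[0,0.035,0],[0,0.035,0],[0,0.035,0],[0,0.035,0],[0,0,0]],"twist":[0,0,0,0,0,0,0,0],"gripper":[0,0,0,0,0,0,0,0]}'
python3 - <<'E'
from h import *
s=capture("side");w=capture("wrist")
for q in("latch","hook_head","pin_block"):
    print(q,[(round(x["p"],2),np.round(x["location"]),int(x["mask"].sum())) for x in cut_out(s,q)[:1]])
for th in(.05,.1,.15,.3):
  x=-100*np.cos(th)+38*np.sin(th)+25;z=218+100*np.sin(th)+38*np.cos(th);print(th,proj(s,[652+.996*x,86+.089*x,z]).round(1))
im=np.zeros((600,800,3),np.uint8);im[:,:600]=cv2.resize(s["frame"][160:280,250:370],(600,600),interpolation=cv2.INTER_CUBIC)
im[:150,600:]=cv2.resize(w["frame"],(200,150))
cv2.imwrite("pics/s7.png",im[:,:,::-1])
E
```

```text
t: 14.67
eef_pos: [583.7, 78.8, 266.5]
ee_rot: [-0.139, 3.136, 0.001]
contact_force: [-4.1, -0.4, 13.1]
width: 0.1
gripper_force: 6.9
t: 15.33
eef_pos: [581.8, 78.6, 290.4]
ee_rot: [0.139, -3.133, 0.001]
contact_force: [-0.3, 0.2, -0.8]
width: 0.0
gripper_force: 0.0
t: 16.0
eef_pos: [565.7, 257.1, 371.7]
ee_rot: [0.155, -3.135, -0.007]
contact_force: [-1.1, 0.9, -0.7]
width: -0.1
gripper_force: 0.0
latch []
hook_head [(0.65, array([215., 320.]), 866)]
pin_block [(0.56, array([250., 310.]), 634)]
0.05 [314.  207.4]
0.1 [312.7 204.3]
0.15 [311.3 201.1]
0.3 [306.2 191.7]
```

View pics/s7.png

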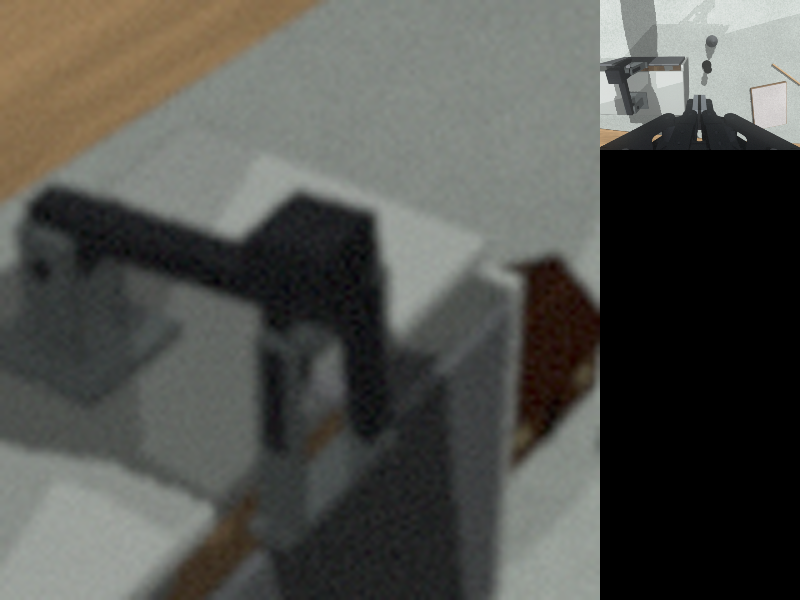

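Crop: the arm is down (about 0.10–0.13 rad) with the jaws astride the high-set pin between the lugs. The bin is shut and the gripper clear. The force rise to 10 N, the drop to zero and then the stiff stop at about 66 mm pin height fit the latch flipping shut. Handing in.

```bash
python3 -m jog '{"linear":[[0,0,0],[0,0,0],[0,0,0],[0,0,0]],"twist":[0,0,0,0],"gripper":[0,0,0,0]}'; python3 -c "
from workcell import ticket
print(ticket.sign_off())"
```

```text
t: 16.58
eef_pos: [568.4, 247.6, 372.8]
ee_rot: [-0.138, 3.138, -0.0]
contact_force: [-0.4, -0.2, 0.0]
width: 0.2
gripper_force: 0.0
the job is handed in; nothing more can be done
None
```

I handed the job in at about 17 s with the bin shut and the hook pressed onto the pin, held for about 2.5 s at an estimated 8–11 N (13–14 N at the wrist), then released with the robot clear; the latch was never visible, so that it flipped shut is inferred from the force pattern, and sign-off returned no verdict.

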